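# Dry one set of bean-sorter parts

## Task

Switch the parts dryer off at its guarded switch: lift the red guard, flip the toggle over to the white dot and let the guard drop shut. With it off, fill the four bays of the drying tray so that they hold one of each type of part (roller, cap, bracket, shaft), one upright part to a bay: leave the parts already there in the tray, take the missing types from the wooden stock tray, and leave on the stock tray any part whose type is already drying. Then lift the guard again, flip the toggle back to the green dot, and let the guard drop shut, without disturbing the mug and the jar.

Things in the scene. Friction and masses are not known exactly. Their poses are not given: they have to be found in the camera images.
- switch_box: grey fixed switch box of the dryer, 130 mm (x) by 150 mm (y) by 60 mm high; origin at the centre of its underside; its front (-x) faces the robot, roughly. On its top a red tinted see-through guard covers a steel toggle. On the front strip of its top a green dot on the +y half marks ON, a white dot on the -y half marks OFF
- guard (a joint): red guard flap, rad: 0 shut (level), grows as its front lifts, stop at 1.5. Hinge along the box's y at x = +34, z = 66 mm of the box frame. A weak spring and its weight close it (under 2 N at the lip): it does not stay open, falls shut in 2 to 3 s when free, and may rest on the gripper while the toggle is moved
- guard_lip (a point): middle of the flap's front edge, at x = -40, z = 106 mm of the box frame when shut. The flap is L-shaped: a back wall rises from the hinge to a level plate 4 mm thick, 130 mm wide (y), which runs forward to this lip; its sides are open. Shut, 44 mm of clear height lies between plate and box top, so a forward-tilted fingertip fits under the lip
- toggle (a joint): steel toggle under the guard, rad: +0.45 leans fully to the box's +y (green dot) = ON, -0.45 fully to -y (white dot) = OFF. Pivots about the box's x direction at x = 0, y = 0, z = 60 mm of the box frame; 40 mm long, 9 mm thick, 12 mm ball end; moves under about 2 N and stays where it is put. Starts ON
- toggle_tip (a point): end of the toggle, 40 mm from its pivot
- dryer_tray: fixed aluminium drying tray, 162 x 162 mm, four square bays (72 mm inside, centres at x and y = +/-39 mm of its frame, floor at z = 6 mm, walls 6 mm thick, tops at z = 16 mm), one part to a bay; origin at the centre of its underside. A white blower 62 mm high stands on its far (+x) side from x = 85 mm on
- stock_tray: fixed shallow wooden tray, 230 x 230 mm, floor at z = 6 mm, rim 8 mm thick and 18 mm high, holding the washed parts, one of each of the four types; origin at the centre of its underside
- roller_a: feed roller standing upright: black rubber barrel 30 mm across from 8 to 44 mm height, on a steel flange 44 mm across and 8 mm thick; grip the barrel. This one, if present, already stands in a bay of the drying tray. Origin at the centre of its underside, z up along it
- roller_b: identical to roller_a; this one starts upright on the wooden stock tray. Origin at the centre of its underside, z up along it. 80 to 170 g
- cap_a: bearing cap, orange plastic: disc 44 mm across and 14 mm thick with an upright neck 26 mm across up to 42 mm height; grip the neck. This one, if present, already stands in a bay of the drying tray. Origin at the centre of its underside, z up along it
- cap_b: identical to cap_a; this one starts upright on the wooden stock tray. Origin at the centre of its underside, z up along it. 80 to 170 g
- bracket_a: blue inverted-T bracket: square foot 44 x 44 mm, 8 mm thick, and an upright web 12 mm thick along its own x, 44 mm wide along its own y, up to 44 mm height; grip the web across its 12 mm (fingers closing along its x). This one, if present, already stands in a bay of the drying tray. Origin at the centre of its underside, z up along it
- bracket_b: identical to bracket_a; this one starts upright on the wooden stock tray. Origin at the centre of its underside, z up along it. 80 to 170 g
- shaft_a: brass stub shaft: round hub 44 mm across and 10 mm thick with an upright shaft 16 mm across up to 46 mm height; grip the shaft. This one, if present, already stands in a bay of the drying tray. Origin at the centre of its underside, z up along it
- shaft_b: identical to shaft_a; this one starts upright on the wooden stock tray. Origin at the centre of its underside, z up along it. 80 to 170 g
- mug: blue mug, 76 mm across and 90 mm high; stands beyond the trays and is to be left alone
- jar: closed amber glass jar, 70 mm across and 100 mm high; stands beyond the trays and is to be left alone

How it is judged:
By the outcome, as a careful person would: the job done as asked, in the order asked, and still so for the second after the job is handed in, with the robot touching nothing.
Of roller_a, cap_a, bracket_a, shaft_a only 1 to 2 are there at a start; the rules pass over those that are not, and their reading is None.
At some moment in a run one of roller_b, cap_b, bracket_b, shaft_b may be knocked a few centimetres aside while the robot is not near it.
It also fails if it takes over 208 s, if anything falls off the work surface, if the arm or the gripper's body presses on something with over 40 N, if the wrist force passes 120 N, or if a joint passes its speed limit or range.

## Robot

A 7-joint arm with a two-finger parallel gripper is mounted at the origin on the work surface. World frame = base frame: x ahead of the robot, y to its left, z up, the work surface at z = 0. Lengths are in m, angles in rad, forces in N, time in s.
With the tool pointing down it reaches from about 0.425 to 0.925 m from the base axis. Payload 6.8 kg.
Tool frame: the origin (TCP) lies between the finger pads; the fingertips stand 11 mm ahead of it and the grasp point (between the pads) lies 8 mm behind it; z points along the fingers, y is the line along which they close (so a half turn about z gives the same grasp; the last joint's range is limited). The gripper opens to 85 mm and grips with 20 to 120 N. Pads are 22 mm wide; open, the fingers measure 114 mm over their backs; the gripper's body (76 mm by 85 mm) begins 54 mm behind the grasp point. The pads swing forward as they close: fully open they stand 13 mm farther back than shut.
Start: joints at [1.193, 0.477, 0.022, 1.555, -0.011, 1.109, -0.083], TCP at [0.18, -0.651, 0.242] pointing down, gripper open.
Joint ranges: [-2.96, 2.96], [-0.34, 2.1], [-1.41, 1.46], [0.24, 2.44], [-1.37, 4.51], [0.17, 1.92], [-2.96, 2.96]. Speed limits (rad/s): [2.39, 2.39, 3.14, 3.14, 3.14, 3.14, 3.14].

## Interface

Orientations are given as a rotation vector (axis times angle).
In Python, from bench import r gives the robot as it stands.
- The arm moves only by the tool send_rows, never from a script. Its argument "deltas" is a list of rows, each an object of numbers: "dx", "dy", "dz": the shift along the world's x, y, z in mm; "rx", "ry", "rz": the turn, a rotation vector about the world's x, y, z in degrees. A call has 1 to 5 rows; each row is the pose to reach, as a shift and turn from the pose commanded when the call began; what a row does not reach only later rows make up. A row lasts 1/12 s, in which the tool goes at most 41.7 mm and 7.16 degrees, less where a joint would pass 70% of its speed; a pose out of reach is approached as far as the arm can. A call with a gripper value outside its range is refused whole. "jaw" is the finger opening in mm, from 0 to 85.4, set as the call begins (left out, the last holds). The fingers move at their own pace and stop on an object; "newtons" is the grip in N (left out, the last holds). Time passes only in rows, so rows that repeat a pose let the fingers close. It gives the time, the measured TCP pose, the force, the opening and the grip force at its end, in the units of the state.
- r.get_obs(): the state, without advancing time (a new reading comes with each control period).
- r.grab_frame(name): name is "scene" or "top"; returns a dict with "frame" (480x640x3 uint8, blue, green, red), "z_map" (480x640 float32, m along the optical axis (not along the pixel's ray), 0 where there is no reading), "vertical_fov" (degrees; the focal length in pixels is half the picture's height over the tangent of half this angle, whatever the lens; pixels are square), "cx", "cy" (the principal point, pixels), "distortion" ([k1, k2, p1, p2, k3] as OpenCV has them; the pictures are not rectified), "xyz" and "orientation" of the camera in the world. Camera axes: x right, y down, z forward; pixel columns grow to the right and rows downward; lengths in m; the calibration is good to about 2 mm. A picture is of the moment at which its call begins.
- r.hand_in(): hands the job in; it is judged then, once.
The state is a dict: "clock": time; "joints": joint angles; "qvel": joint speeds; "tau": joint torques, N m; "tcp_pos": TCP position; "orientation": TCP orientation; "contact_force": force on the tool from outside, world axes, zero at the start; "moment": the same for the moment, N m; "grip_width": finger opening in m; "gripper_force": force on a finger pad.
Only numpy, scipy, OpenCV 4.12 (cv2) and the standard library are available. Lean on these libraries where they do the work, as an engineer would, in place of code of your own. Each camera call takes 0.05 s, during which the arm holds its last target. There are 200 camera calls.

## Working session

There is one attempt and no reset: what is moved stays moved. The work goes in short steps, Python scripts to look and compute and a tool call to move; the robot and the scene stay as the last step left them, time stands still between calls to the robot, and variables do not carry over. Pictures are saved under pics/ and viewed, at most 14 in all, crops included, and the job is handed in when it is done.

Besides the shell and the picture viewer there is one more tool, called after ">>>" as name(argument=value, ...), one argument or row to a line, values as JSON. send_rows: Moves the arm, as the interface text tells. Its arguments: {"type":"object","properties":{"deltas":{"type":"array","items":{"type":"object","properties":{"dx":{"type":"number"},"dy":{"type":"number"},"dz":{"type":"number"},"rx":{"type":"number"},"ry":{"type":"number"},"rz":{"type":"number"}}}},"jaw":{"type":"number"},"newtons":{"type":"number"}},"required":["deltas"]}

```bash
mkdir -p pics; ls; cat > h.py <<'E'
import numpy as np, cv2, pickle
from scipy.spatial.transform import Rotation as R
from bench import r
def grab(n,tag):
    d=r.grab_frame(n); cv2.imwrite(f'pics/{tag}.png',d['frame']); pickle.dump(d,open(f'pics/{tag}.pkl','wb')); return d
def load(tag): return pickle.load(open(f'pics/{tag}.pkl','rb'))
def cam(d):
    f=240/np.tan(np.radians(d['vertical_fov'])/2)
    K=np.array([[f,0,d['cx']],[0,f,d['cy']],[0,0,1]]); o=np.array(d['orientation'])
    M=R.from_rotvec(o).as_matrix() if o.size==3 else (R.from_quat(o).as_matrix() if o.size==4 else o.reshape(3,3))
    return K,np.array(d['distortion'],float),M,np.array(d['xyz'])
def ray(d,u,v):
    K,D,M,t=cam(d); p=cv2.undistortPoints(np.array([[[u,v]]],float),K,D)[0,0]
    return t,M@np.array([p[0],p[1],1])
def onz(d,u,v,z):
    t,w=ray(d,u,v); return t+w*(z-t[2])/w[2]
def cloud(d):
    K,D,M,t=cam(d); vv,uu=np.mgrid[:480,:640]
    p=cv2.undistortPoints(np.stack([uu,vv],-1).reshape(-1,1,2).astype(float),K,D).reshape(480,640,2)
    z=d['z_map'][...,None]; c=np.concatenate([p*z,z],-1)@M.T+t; c[d['z_map']==0]=np.nan; return c
def proj(d,P):
    K,D,M,t=cam(d); return cv2.projectPoints((np.atleast_2d(P)-t)@M,np.zeros(3),np.zeros(3),K,D)[0][:,0]
E
python3 - <<'E'
from h import *
for n in('scene','top'):
    d=grab(n,n+'0'); print(n,d['vertical_fov'],d['xyz'],d['orientation'],d['distortion'],d['cx'],d['cy'])
print(r.get_obs())
E
```

```text
pics
scene 47.45328350975748 [0.96236989 0.67606223 0.7591366 ] [-0.73739434 -2.58447765  1.18397249] [0.04620284 0.         0.         0.         0.        ] 325.0057451363547 240.99067159033183
top 44.97433037389229 [ 3.76076665e-01 -1.48532576e-04  1.16404130e+00] [-2.09351369  2.15357546 -0.20306682] [0.02962272 0.         0.         0.         0.        ] 320.2204790208427 242.6116930731493
{'clock': 0.1, 'joints': array([ 1.19290755,  0.47769185,  0.02235461,  1.55639333, -0.01150718,
        1.10934958, -0.08307953]), 'qvel': array([-1.70458688e-03,  3.94390405e-04, -7.17590622e-04, -1.22910648e-03,
        4.83603187e-05, -1.14416986e-03,  3.75562915e-04]), 'tau': array([ 3.69605783e-03, -5.97764146e+01,  1.61269795e+00, -2.81956708e+01,
        1.27176617e-02,  4.99834932e-03,  3.99599841e-06]), 'tcp_pos': array([ 0.17974115, -0.6500555 ,  0.24142313]), 'orientation': array([-3.11138548e+00, -4.22314436e-01,  5.53699597e-04]), 'contact_force': array([-0.49018085,  0.73852655, -0.45653526]), 'moment': array([-0.05506263, -0.00113602, -0.04290928]), 'gripper_force': 0.0, 'grip_width': 0.08562373728759191}
```

View pics/scene0.png

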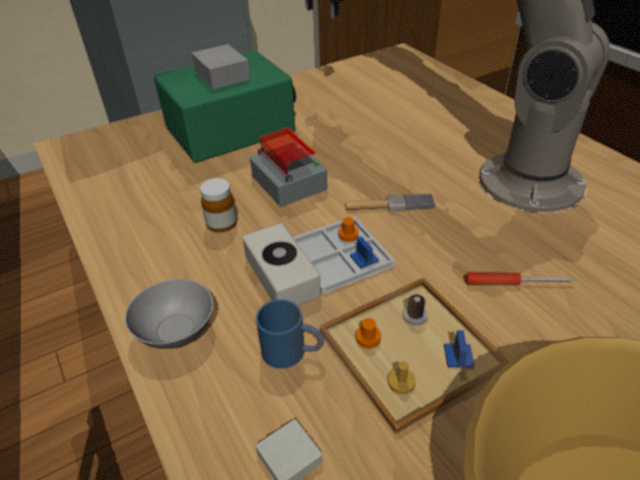

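View pics/top0.png

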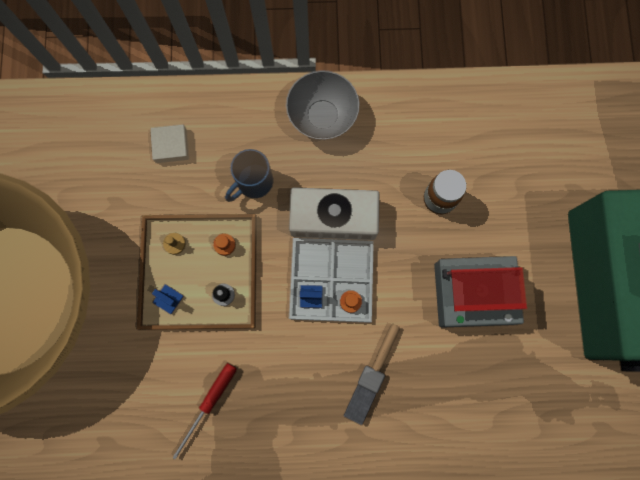

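Top view: the drying tray at about (333,280) holds bracket_a (312,297) and cap_a (351,301). The roller (222,293) and shaft (175,243) are needed from the stock tray. The switch box is at about (480,292), with the green dot at (460,320) and the white dot at (508,318).

```bash
python3 - <<'E'
from h import *
d=load('top0'); s=load('scene0')
def crop(d,u0,v0,w,h): 
    k=800/w; return cv2.resize(d['frame'][v0:v0+h,u0:u0+w],None,fx=k,fy=k,interpolation=cv2.INTER_CUBIC)
cv2.imwrite('pics/c1.png',crop(d,425,245,120,90)[:600]); cv2.imwrite('pics/c2.png',crop(d,130,205,250,130))
cT=cloud(d);cS=cloud(s)
# box footprint from combined cloud
for nm,c in(('top',cT),('scene',cS)):
    P=c.reshape(-1,3)
    for nm2,(y0,y1,x0,x1) in {'box':(-.52,-.2,.2,.5),'dtray':(-.16,.1,.2,.52),'stock':(.1,.5,.15,.6)}.items():
        m=(P[:,1]>y0)&(P[:,1]<y1)&(P[:,0]>x0)&(P[:,0]<x1)&(P[:,2]>.0)
        h,e=np.histogram(P[m,2],bins=np.arange(0,.13,.005)); print(nm,nm2,h)
for n,(u,v) in dict(box=(470,318),guard=(487,290),bay1=(313,258),dtr=(333,280),stk=(200,270),roller=(221,293),shaft=(175,241),bracket=(311,296),cap=(351,300)).items(): print(n,cT[v,u].round(4))
E
```

```text
top box [13475   624   100   121   117   118   121   135   123   126   142   656
   982   146    97   113   120    98    99   110   168  1677   658   110
   113]
top dtray [10795  1711   634  1726   725    29    13     5     8   146   136     2
     0     0     0     0     0     0     0     0     0     0     0     0
     0]
top stock [22614  6196  1292  1488   741   274    58    38    45   219   249    23
    21    14    24    17    24    24    24    22    22    25    24    19
    27]
scene box [715  72  84  89 115 135 136 140 129 152 153 610 143  88  88  88  86  86
  94  95 258 642  90 109  86]
scene dtray [1540  596  917  797   98   47   60   49   65  161   13    0    0    0
    0    0    0    0    0    0    0    0    0    0    0]
scene stock [6950 2285 2099 1446  641  334  373  359  438  720  397  379  410  409
  412  446  459  464  474  516  482  514  522  548  534]
box [ 0.4335 -0.2837  0.0623]
guard [ 0.4807 -0.3063  0.1093]
bay1 [0.5654 0.0094 0.0058]
dtr [ 0.5185 -0.0294  0.014 ]
stk [0.5474 0.2374 0.0058]
roller [0.4944 0.1864 0.0565]
shaft [0.6036 0.2828 0.0292]
bracket [0.4844 0.0148 0.0489]
cap [ 0.4748 -0.062   0.0464]
```

View pics/c1.png

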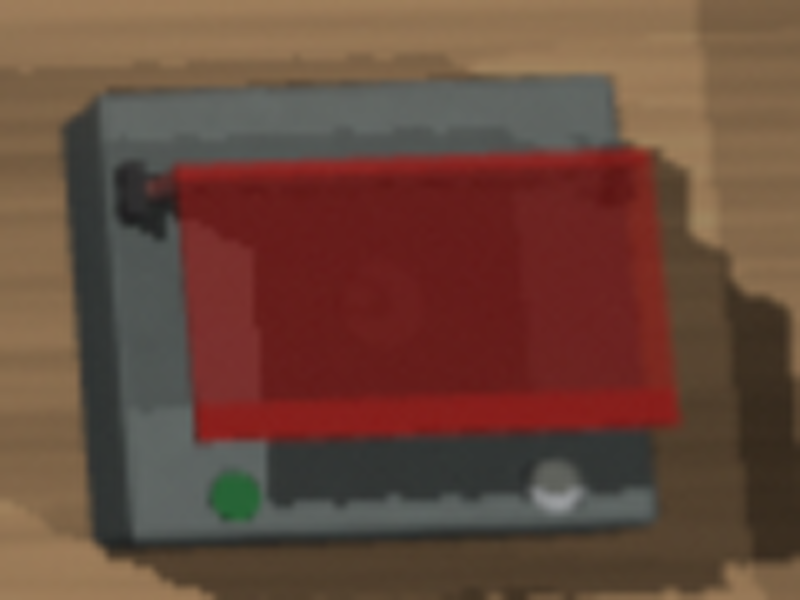

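View pics/c2.png

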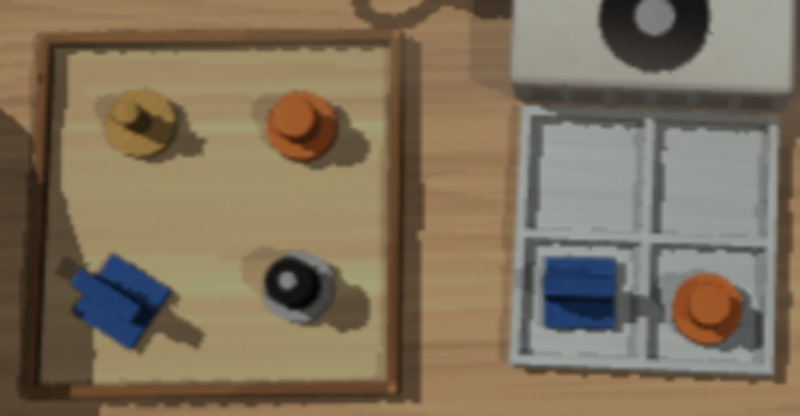

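Crop 1 (×6.67, origin 425,245): box top corners are at (100,92), (613,77), (655,525), (130,545), and the guard lip corners at (195,440), (680,425). Crop 2 (×3.2, origin 130,205): empty bays are centred at (585,180) and (715,187), the shaft hub at (141,124), the roller flange at (299,288).

```bash
python3 - <<'E'
from h import *
d=load('top0'); s=load('scene0')
def f1(U,V,k=800/120,o=(425,245)): return (U+.5)/k-.5+o[0],(V+.5)/k-.5+o[1]
def f2(U,V): return f1(U,V,3.2,(130,205))
for n,l,z in(('box',[(100,92),(613,77),(655,525),(130,545)],.06),('dots',[(236,496),(556,485)],.06),('lip',[(195,440),(680,425)],.106),('lipTopEdge',[(195,402),(680,390)],.106),('rear',[(175,165),(650,150)],.106)):
    print(n,[onz(d,*f1(*p),z)[:2].round(4).tolist() for p in l])
for n,l,z in(('tray',[(510,365),(775,375),(778,122),(520,105)],.016),('bays',[(585,180),(715,187)],.006),('stock',[(20,398),(400,397),(403,30),(38,36)],.018),('roller',[(299,288)],.014),('rtop',[(287,281)],.056),('shaft',[(141,124)],.016),('stop',[(128,112)],.052)):
    print(n,[onz(d,*f2(*p),z)[:2].round(4).tolist() for p in l])
cS=cloud(s);cT=cloud(d)
for n,x,y in(('roller',.494,.186),('shaft',.598,.276)):
  for nm,c in(('T',cT),('S',cS)):
    P=c.reshape(-1,3); m=(np.hypot(P[:,0]-x,P[:,1]-y)<.035)
    q=P[m]; 
    for a,b in((.009,.022),(.025,.047),(.044,.06)):
        w=q[(q[:,2]>a)&(q[:,2]<b)]
        if len(w): print(n,nm,a,len(w),w.mean(0).round(4),w.min(0).round(4),w.max(0).round(4))
# box top fit from both clouds
for nm,c in(('T',cT),('S',cS)):
    P=c.reshape(-1,3)
    for a,b in((.055,.066),(.1,.115)):
        m=(P[:,2]>a)&(P[:,2]<b)&(P[:,1]<-.2)&(P[:,1]>-.42)&(P[:,0]>.38)&(P[:,0]<.6)
        q=P[m]; rc=cv2.minAreaRect(q[:,:2].astype(np.float32)*1000); print(nm,a,len(q),np.median(q[:,2]).round(4),rc)
    m=(P[:,2]>.011)&(P[:,2]<.021)&(P[:,1]<.08)&(P[:,1]>-.15)&(P[:,0]>.4)&(P[:,0]<.62); q=P[m]
    print(nm,'tray',np.median(q[:,2]),cv2.minAreaRect(q[:,:2].astype(np.float32)*1000))
E
```

```text
box [[0.5489, -0.2347], [0.5492, -0.3825], [0.4211, -0.3823], [0.4193, -0.2344]]
dots [[0.4323, -0.2653], [0.433, -0.3556]]
lip [[0.4453, -0.2443], [0.4459, -0.3757]]
lipTopEdge [[0.4556, -0.245], [0.4554, -0.3767]]
rear [[0.5208, -0.2442], [0.5214, -0.3748]]
tray [[0.4442, 0.0595], [0.4336, -0.1029], [0.5914, -0.1119], [0.6069, 0.0503]]
bays [[0.5594, 0.0106], [0.5526, -0.0713]]
stock [[0.433, 0.3581], [0.4267, 0.1269], [0.6571, 0.1234], [0.6596, 0.354]]
roller [[0.4955, 0.1895]]
rtop [[0.4955, 0.1897]]
shaft [[0.6014, 0.2886]]
stop [[0.602, 0.2875]]
roller T 0.009 251 [0.4908 0.182  0.0134] [0.4612 0.1524 0.009 ] [0.5275 0.2163 0.0217]
roller T 0.025 42 [0.4929 0.1814 0.0395] [0.4816 0.1746 0.027 ] [0.5072 0.204  0.047 ]
roller T 0.044 189 [0.4962 0.1889 0.0505] [0.4818 0.1746 0.0442] [0.5107 0.204  0.0578]
roller S 0.009 223 [0.5037 0.1993 0.0128] [0.4764 0.17   0.0091] [0.52   0.2158 0.022 ]
roller S 0.025 195 [0.5026 0.1979 0.0389] [0.4838 0.1781 0.0251] [0.5132 0.2081 0.047 ]
roller S 0.044 177 [0.4989 0.1936 0.0473] [0.4838 0.1781 0.0441] [0.5131 0.207  0.0506]
shaft T 0.009 3
[... 536 characters left out ...]
515625, -308.8309326171875), (129.86924743652344, 150.47744750976562), 0.5898112654685974)
T 0.1 3001 0.1087 ((483.5916748046875, -309.6173095703125), (75.91813659667969, 131.90989685058594), 0.536033034324646)
T tray 0.01621547296496817 ((506.58978271484375, -47.947265625), (216.47354125976562, 197.5650177001953), 85.78946685791016)
S 0.055 1173 0.0582 ((486.815185546875, -305.90185546875), (151.9024658203125, 134.5125732421875), 89.9877700805664)
S 0.1 1088 0.1059 ((484.816162109375, -308.30712890625), (78.9676284790039, 134.98458862304688), 0.4790492355823517)
S tray 0.01398901064587299 ((508.00164794921875, -41.86262512207031), (245.71090698242188, 172.06759643554688), 76.77591705322266)
```

```bash
python3 - <<'E'
from h import *
for t in('top0','scene0'):
    P=cloud(load(t)).reshape(-1,3)
    for a,b in((.02,.08),(.08,.14),(.14,.5)):
        q=P[(P[:,2]>a)&(P[:,2]<b)&(P[:,1]<-.40)&(P[:,1]>-1)&(P[:,0]>.22)&(P[:,0]<.9)]
        if len(q): print(t,a,len(q),np.percentile(q,1,axis=0).round(3),np.percentile(q,99,axis=0).round(3))
print(R.from_rotvec([-3.11138548e+00, -4.22314436e-01,  5.53699597e-04]).as_matrix().round(3))
E
```

```text
top0 0.02 2222 [ 0.354 -0.514  0.021] [ 0.643 -0.508  0.08 ]
top0 0.08 2848 [ 0.335 -0.554  0.081] [ 0.643 -0.508  0.139]
top0 0.14 5443 [ 0.356 -0.569  0.141] [ 0.646 -0.509  0.165]
scene0 0.02 2652 [ 0.359 -0.705  0.021] [ 0.653 -0.504  0.079]
scene0 0.08 2926 [ 0.341 -0.705  0.081] [ 0.653 -0.504  0.14 ]
scene0 0.14 5481 [ 0.361 -0.715  0.141] [ 0.651 -0.506  0.209]
[[ 0.964  0.267 -0.001]
 [ 0.267 -0.964  0.002]
 [-0.    -0.002 -1.   ]]
```

>>> send_rows(
  deltas=[
    {"dy":38,"dx":0,"rz":-3},
    {"dy":76,"rz":-6},
    {"dy":114,"rz":-9},
    {"dy":150,"rz":-12},
    {"dy":185,"dx":10,"rz":-15},
  ],
  jaw=0,
  newtons=40,
)

```text
$.deltas[0]: bad value
```

>>> send_rows(
  deltas=[
    {"dx":0,"dy":38,"dz":0,"rx":0,"ry":0,"rz":-3},
    {"dx":0,"dy":76,"dz":0,"rx":0,"ry":0,"rz":-6},
    {"dx":0,"dy":114,"dz":0,"rx":0,"ry":0,"rz":-9},
    {"dx":5,"dy":150,"dz":0,"rx":0,"ry":0,"rz":-12},
    {"dx":10,"dy":185,"dz":0,"rx":0,"ry":0,"rz":-15},
  ],
  jaw=0,
  newtons=40,
)

```text
clock: 0.52
tcp_pos: [0.1894, -0.4634, 0.2418]
orientation: [-3.141, -0.007, 0.001]
contact_force: [-0.1, -0.0, 0.6]
grip_width: 0.0252
gripper_force: 0.0
```

>>> send_rows(
  deltas=[
    {"dx":30,"dy":25,"dz":4,"rx":0,"ry":-7,"rz":0},
    {"dx":60,"dy":50,"dz":8,"rx":0,"ry":-14,"rz":0},
    {"dx":90,"dy":75,"dz":12,"rx":0,"ry":-21,"rz":0},
    {"dx":120,"dy":100,"dz":16,"rx":0,"ry":-28,"rz":0},
    {"dx":145,"dy":125,"dz":20,"rx":0,"ry":-35,"rz":0},
  ],
)

```text
clock: 0.93
tcp_pos: [0.3315, -0.3438, 0.262]
orientation: [3.004, 0.015, 0.914]
contact_force: [1.2, 0.4, -0.3]
grip_width: 0.0004
gripper_force: 0.0
```

```bash
python3 - <<'E'
from h import *
o=r.get_obs(); print(o['joints'].round(3),o['tcp_pos'],R.from_rotvec(o['orientation']).as_matrix().round(3))
E
```

```text
[ 1.104  0.027 -0.125  2.243 -0.81   0.689  0.013] [ 0.33148377 -0.34379119  0.26204466] [[ 0.83   0.008  0.557]
 [ 0.009 -1.     0.001]
 [ 0.557  0.004 -0.83 ]]
```

>>> send_rows(
  deltas=[
    {"dx":14,"dy":19,"dz":-25,"rx":0,"ry":-3,"rz":0},
    {"dx":28,"dy":38,"dz":-50,"rx":0,"ry":-6,"rz":0},
    {"dx":41,"dy":57,"dz":-75,"rx":0,"ry":-9,"rz":0},
    {"dx":52,"dy":75,"dz":-100,"rx":0,"ry":-11,"rz":0},
    {"dx":52,"dy":75,"dz":-120,"rx":0,"ry":-11,"rz":0},
  ],
)

```text
clock: 1.35
tcp_pos: [0.3599, -0.2939, 0.1631]
orientation: [-2.947, -0.025, -1.033]
contact_force: [-0.7, -0.4, -2.9]
grip_width: -0.0
gripper_force: 0.0
```

```bash
python3 - <<'E'
from h import *
o=r.get_obs(); print(o['joints'].round(3),o['tcp_pos'],R.from_rotvec(o['orientation']).as_matrix()[:,2].round(3)); grab('scene','s1')
E
```

```text
[ 1.518  0.249 -0.68   2.394 -1.271  0.385  0.501] [ 0.35993395 -0.29394326  0.16305802] [ 0.624  0.023 -0.781]
```

View pics/s1.png

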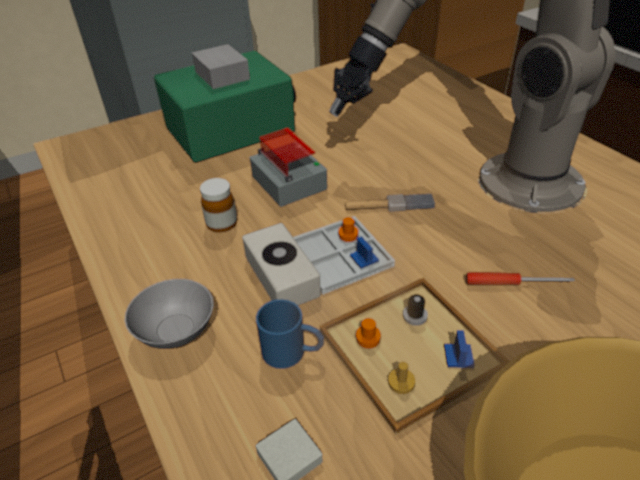

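>>> send_rows(
  deltas=[
    {"dx":4,"dy":4,"dz":0,"rx":0,"ry":0,"rz":-5},
    {"dx":8,"dy":8,"dz":0,"rx":0,"ry":0,"rz":-10},
    {"dx":10,"dy":10,"dz":0,"rx":0,"ry":0,"rz":-15},
    {"dx":10,"dy":10,"dz":0,"rx":0,"ry":0,"rz":-15},
    {"dx":10,"dy":10,"dz":0,"rx":0,"ry":0,"rz":-15},
  ],
)

```text
clock: 1.82
tcp_pos: [0.3643, -0.2913, 0.1796]
orientation: [2.9, -0.351, 0.993]
contact_force: [0.2, 0.2, 0.1]
grip_width: 0.0
gripper_force: 0.0
```

```bash
cat > o.py <<'E'
from h import *
o=r.get_obs(); p=o['tcp_pos'];M=R.from_rotvec(o['orientation']).as_matrix()
a=M[:,2]; tip=p+.011*a; b=(tip-[.4855,-.3085,0])*1000
print('q',o['joints'].round(2),'tcp',(p*1000).round(1),'appr',a.round(3),'ytool',M[:,1].round(3),'tipbox',b.round(1),'F',o['contact_force'].round(1),'t',o['clock'])
E
python3 o.py
```

```text
q [ 1.74  0.2  -1.02  2.43 -1.37  0.17  0.28] tcp [ 364.3 -291.3  179.6] appr [ 0.598 -0.126 -0.791] ytool [-0.232 -0.973 -0.02 ] tipbox [-114.7   15.8  170.9] F [0.2 0.2 0.1] t 1.8167
```

>>> send_rows(
  deltas=[
    {"dx":15,"dy":5,"dz":10,"rx":0,"ry":4,"rz":0},
    {"dx":30,"dy":10,"dz":20,"rx":0,"ry":8,"rz":0},
    {"dx":45,"dy":15,"dz":20,"rx":0,"ry":8,"rz":0},
    {"dx":55,"dy":20,"dz":20,"rx":0,"ry":8,"rz":0},
    {"dx":55,"dy":20,"dz":20,"rx":0,"ry":8,"rz":0},
  ],
)

```text
clock: 2.23
tcp_pos: [0.4051, -0.2728, 0.1908]
orientation: [2.963, -0.336, 0.818]
contact_force: [0.6, 0.5, -0.7]
grip_width: 0.0002
gripper_force: 0.0
```

```bash
python3 o.py
```

```text
q [ 1.13  0.11 -0.56  2.35 -0.61  0.24 -0.65] tcp [ 405.1 -272.8  190.8] appr [ 0.501 -0.105 -0.859] ytool [-0.221 -0.975 -0.01 ] tipbox [-74.9  34.5 181.3] F [ 0.6  0.5 -0.7] t 2.2333
```

>>> send_rows(
  deltas=[
    {"dx":4,"dy":4,"dz":-25,"rx":0,"ry":0,"rz":0},
    {"dx":8,"dy":8,"dz":-50,"rx":0,"ry":0,"rz":0},
    {"dx":12,"dy":10,"dz":-75,"rx":0,"ry":0,"rz":0},
    {"dx":12,"dy":10,"dz":-92,"rx":0,"ry":0,"rz":0},
    {"dx":12,"dy":10,"dz":-92,"rx":0,"ry":0,"rz":0},
  ],
)

```text
clock: 2.65
tcp_pos: [0.418, -0.2705, 0.1208]
orientation: [2.996, -0.313, 0.774]
contact_force: [0.8, -0.3, 0.0]
grip_width: 0.0002
gripper_force: 0.0
```

```bash
python3 o.py
```

```text
q [ 0.66  0.25 -0.1   2.39 -1.37  0.17  0.11] tcp [ 418.  -270.5  120.8] appr [ 0.476 -0.08  -0.876] ytool [-0.202 -0.979 -0.02 ] tipbox [-62.2  37.1 111.2] F [ 0.8 -0.3  0. ] t 2.65
```

>>> send_rows(
  deltas=[
    {"dx":-5,"dy":0,"dz":20,"rx":0,"ry":4,"rz":0},
    {"dx":-10,"dy":0,"dz":40,"rx":0,"ry":9,"rz":0},
    {"dx":-10,"dy":0,"dz":50,"rx":0,"ry":15,"rz":0},
    {"dx":-10,"dy":0,"dz":50,"rx":0,"ry":17,"rz":0},
    {"dx":-10,"dy":0,"dz":50,"rx":0,"ry":17,"rz":0},
  ],
)

```text
clock: 3.07
tcp_pos: [0.4139, -0.2653, 0.1663]
orientation: [3.064, -0.295, 0.515]
contact_force: [0.1, 0.6, 0.3]
grip_width: 0.0002
gripper_force: 0.0
```

```bash
python3 o.py
```

```text
q [ 0.12  0.16  0.44  2.29 -0.47  0.44 -0.82] tcp [ 413.9 -265.3  166.3] appr [ 0.322 -0.051 -0.945] ytool [-0.189 -0.982 -0.011] tipbox [-68.   42.7 155.9] F [0.1 0.6 0.3] t 3.0667
```

>>> send_rows(
  deltas=[
    {"dx":3,"dy":0,"dz":-15,"rx":0,"ry":4,"rz":5},
    {"dx":6,"dy":-1,"dz":-35,"rx":0,"ry":8,"rz":10},
    {"dx":9,"dy":-2,"dz":-55,"rx":0,"ry":8,"rz":10},
    {"dx":10,"dy":-3,"dz":-75,"rx":0,"ry":8,"rz":10},
    {"dx":10,"dy":-3,"dz":-82,"rx":0,"ry":8,"rz":10},
  ],
)

```text
clock: 3.48
tcp_pos: [0.4243, -0.2673, 0.0817]
orientation: [3.124, -0.021, 0.302]
contact_force: [0.0, 0.2, -0.1]
grip_width: 0.0003
gripper_force: 0.0
```

```bash
python3 o.py
```

```text
q [ 0.22  0.39  0.33  2.23 -0.53  0.43 -0.6 ] tcp [ 424.3 -267.3   81.7] appr [ 0.191 -0.004 -0.982] ytool [-0.014 -1.     0.002] tipbox [-59.1  41.2  70.9] F [ 0.   0.2 -0.1] t 3.4833
```

>>> send_rows(
  deltas=[
    {"dx":10,"dy":0,"dz":-2,"rx":0,"ry":0,"rz":0},
    {"dx":17,"dy":0,"dz":2,"rx":0,"ry":0,"rz":0},
    {"dx":23,"dy":0,"dz":12,"rx":0,"ry":0,"rz":0},
    {"dx":30,"dy":0,"dz":21,"rx":0,"ry":0,"rz":0},
    {"dx":38,"dy":0,"dz":28,"rx":0,"ry":0,"rz":0},
  ],
)

```text
clock: 3.9
tcp_pos: [0.4635, -0.2677, 0.1136]
orientation: [3.124, -0.027, 0.309]
contact_force: [-1.9, -0.2, -3.0]
grip_width: -0.0002
gripper_force: 1.0
```

```bash
python3 o.py; python3 - <<'E'
from h import *
s=grab('scene','s2')['frame'][110:220,230:380]; t=grab('top','t2')['frame'][235:345,420:570]
cv2.imwrite('pics/c3.png',np.vstack([cv2.resize(x,(409,300),interpolation=cv2.INTER_CUBIC) for x in(s,t)]))
E
```

```text
q [ 0.13  0.37  0.39  2.15 -0.47  0.52 -0.71] tcp [ 463.5 -267.7  113.6] appr [ 0.196 -0.004 -0.981] ytool [-0.017 -1.     0.001] tipbox [-19.9  40.8 102.8] F [-1.9 -0.2 -3. ] t 3.9
```

View pics/c3.png

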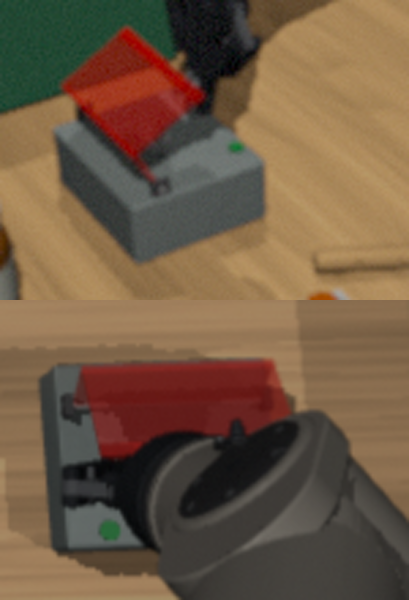

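>>> send_rows(
  deltas=[
    {"dx":12,"dy":0,"dz":0,"rx":0,"ry":0,"rz":0},
    {"dx":21,"dy":0,"dz":-8,"rx":0,"ry":0,"rz":0},
    {"dx":21,"dy":0,"dz":-20,"rx":0,"ry":0,"rz":0},
    {"dx":21,"dy":0,"dz":-25,"rx":0,"ry":0,"rz":0},
    {"dx":21,"dy":-5,"dz":-25,"rx":0,"ry":0,"rz":0},
  ],
)

```text
clock: 4.42
tcp_pos: [0.4834, -0.2713, 0.0856]
orientation: [3.126, -0.025, 0.305]
contact_force: [-0.5, -0.2, -0.8]
grip_width: 0.0
gripper_force: 0.0
```

>>> send_rows(
  deltas=[
    {"dx":0,"dy":-7,"dz":0,"rx":0,"ry":0,"rz":0},
    {"dx":0,"dy":-14,"dz":0,"rx":0,"ry":0,"rz":0},
    {"dx":0,"dy":-20,"dz":0,"rx":0,"ry":0,"rz":0},
    {"dx":0,"dy":-26,"dz":0,"rx":0,"ry":0,"rz":0},
    {"dx":0,"dy":-28,"dz":0,"rx":0,"ry":0,"rz":0},
  ],
)

```text
clock: 4.83
tcp_pos: [0.4841, -0.3022, 0.0873]
orientation: [3.123, -0.03, 0.31]
contact_force: [-0.1, 0.5, -0.5]
grip_width: -0.0
gripper_force: 0.5
```

```bash
python3 o.py
```

```text
q [ 0.23  0.46  0.34  2.08 -0.52  0.5  -0.63] tcp [ 484.1 -302.2   87.3] appr [ 0.197 -0.005 -0.98 ] ytool [-0.019 -1.     0.001] tipbox [ 0.7  6.2 76.6] F [-0.1  0.5 -0.5] t 4.8333
```

>>> send_rows(
  deltas=[
    {"dx":0,"dy":-2,"dz":0,"rx":0,"ry":0,"rz":0},
    {"dx":0,"dy":-4,"dz":0,"rx":0,"ry":0,"rz":0},
    {"dx":0,"dy":-4,"dz":0,"rx":0,"ry":0,"rz":0},
  ],
)

```text
clock: 5.08
tcp_pos: [0.4842, -0.3039, 0.0869]
orientation: [3.126, -0.026, 0.309]
contact_force: [-0.9, 3.0, 1.3]
grip_width: -0.0001
gripper_force: 1.7
```

```bash
python3 o.py; python3 - <<'E'
from h import *
s=grab('scene','s3')['frame'][110:220,230:380]
cv2.imwrite('pics/c4.png',cv2.resize(s,(750,550),interpolation=cv2.INTER_CUBIC))
E
```

```text
q [ 0.23  0.47  0.34  2.07 -0.52  0.51 -0.62] tcp [ 484.2 -303.9   86.9] appr [ 0.196 -0.002 -0.981] ytool [-0.017 -1.    -0.001] tipbox [ 0.8  4.6 76.1] F [-0.9  3.   1.3] t 5.0833
```

View pics/c4.png

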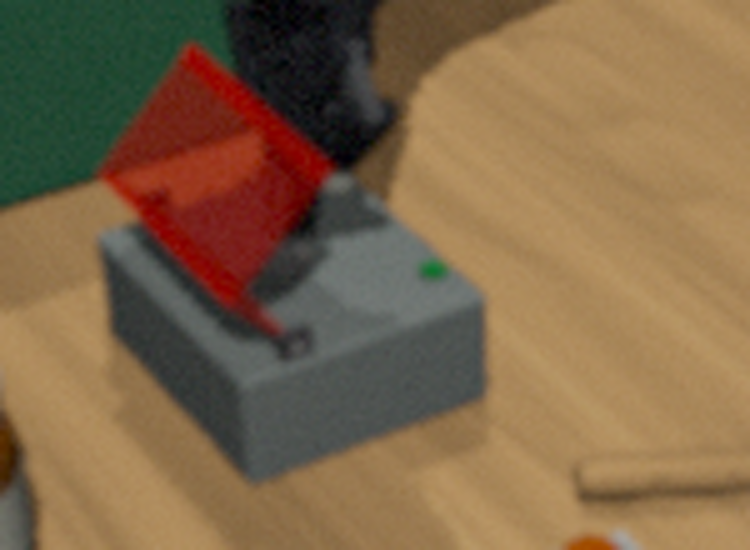

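>>> send_rows(
  deltas=[
    {"dx":0,"dy":-2,"dz":0,"rx":0,"ry":0,"rz":0},
    {"dx":0,"dy":-4,"dz":0,"rx":0,"ry":0,"rz":0},
    {"dx":0,"dy":-4,"dz":0,"rx":0,"ry":0,"rz":0},
  ],
)

```text
clock: 5.38
tcp_pos: [0.4842, -0.3045, 0.0866]
orientation: [-3.122, 0.022, -0.306]
contact_force: [-2.1, 10.6, 6.1]
grip_width: 0.0001
gripper_force: 6.9
```

```bash
python3 o.py
```

```text
q [ 0.24  0.47  0.33  2.07 -0.52  0.52 -0.61] tcp [ 484.2 -304.5   86.6] appr [ 0.194  0.003 -0.981] ytool [-0.014 -1.    -0.006] tipbox [ 0.8  4.  75.8] F [-2.1 10.6  6.1] t 5.3833
```

>>> send_rows(
  deltas=[
    {"dx":0,"dy":10,"dz":0,"rx":0,"ry":0,"rz":0},
    {"dx":-15,"dy":20,"dz":0,"rx":0,"ry":0,"rz":0},
    {"dx":-30,"dy":25,"dz":0,"rx":0,"ry":0,"rz":0},
    {"dx":-45,"dy":30,"dz":0,"rx":0,"ry":0,"rz":0},
    {"dx":-62,"dy":35,"dz":0,"rx":0,"ry":0,"rz":0},
  ],
)

```text
clock: 5.8
tcp_pos: [0.4224, -0.274, 0.0874]
orientation: [3.122, -0.027, 0.312]
contact_force: [-0.8, 0.1, -0.8]
grip_width: 0.0001
gripper_force: 0.0
```

>>> send_rows(
  deltas=[
    {"dx":-8,"dy":0,"dz":10,"rx":0,"ry":0,"rz":0},
    {"dx":-8,"dy":10,"dz":40,"rx":0,"ry":0,"rz":0},
    {"dx":-8,"dy":35,"dz":70,"rx":0,"ry":4,"rz":0},
    {"dx":0,"dy":70,"dz":100,"rx":0,"ry":8,"rz":0},
    {"dx":0,"dy":105,"dz":120,"rx":0,"ry":11,"rz":0},
  ],
)

```text
clock: 6.22
tcp_pos: [0.4234, -0.1779, 0.2048]
orientation: [3.133, -0.034, 0.011]
contact_force: [1.7, 1.5, 0.1]
grip_width: -0.0003
gripper_force: 0.0
```

```bash
python3 o.py; python3 - <<'E'
from h import *
s=grab('scene','s4')['frame'][110:220,230:380]; t=grab('top','t4')['frame'][235:345,420:570]
cv2.imwrite('pics/c5.png',np.vstack([cv2.resize(x,(409,300),interpolation=cv2.INTER_CUBIC) for x in(s,t)]))
E
```

```text
q [-0.22  0.17  0.53  2.13 -0.1   0.86 -1.22] tcp [ 423.4 -177.9  204.8] appr [ 0.007 -0.008 -1.   ] ytool [-0.022 -1.     0.008] tipbox [-62.  130.5 193.8] F [1.7 1.5 0.1] t 6.2167
```

View pics/c5.png

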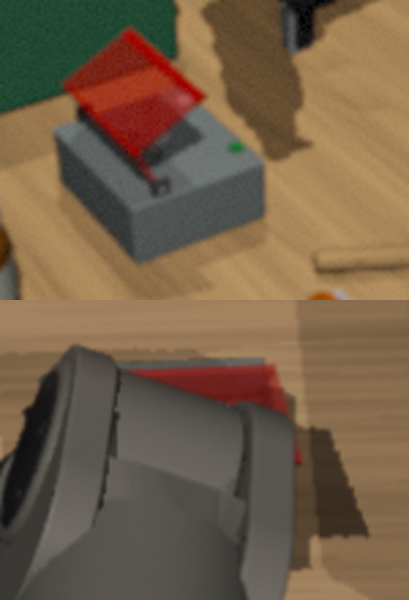

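>>> send_rows(
  deltas=[
    {"dx":8,"dy":40,"dz":0,"rx":0,"ry":0,"rz":0},
    {"dx":16,"dy":80,"dz":0,"rx":0,"ry":0,"rz":0},
    {"dx":24,"dy":120,"dz":0,"rx":0,"ry":0,"rz":0},
    {"dx":32,"dy":160,"dz":0,"rx":0,"ry":0,"rz":0},
    {"dx":40,"dy":200,"dz":0,"rx":0,"ry":0,"rz":0},
  ],
  jaw=60,
)

```text
clock: 6.73
tcp_pos: [0.4625, 0.0251, 0.2022]
orientation: [3.138, -0.028, 0.012]
contact_force: [1.3, -0.2, 0.2]
grip_width: 0.0595
gripper_force: 0.0
```

```bash
cat > parts.py <<'E'
from h import *
import sys
def find(tag,new=True):
    for n in('scene','top'):
        d=grab(n,n[0]+tag) if new else load(n[0]+tag); c=cloud(d); f=d['frame']
        st=(c[...,0]>.435)&(c[...,0]<.65)&(c[...,1]>.132)&(c[...,1]<.352)
        tr=(c[...,0]>.435)&(c[...,0]<.61)&(c[...,1]>-.11)&(c[...,1]<.06)
        for nm,m in(('stock',st),('tray',tr)):
            m=(m&(c[...,2]>.036)&(c[...,2]<.062)).astype(np.uint8)
            k,l,s,_=cv2.connectedComponentsWithStats(m)
            for i in range(1,k):
                if s[i,4]>12:
                    q=c[l==i]; top=q[q[:,2]>np.percentile(q[:,2],95)-.006]
                    print(n,nm,s[i,4],(top.min(0)/2+top.max(0)/2).round(4),'bgr',f[l==i].mean(0).round())
if __name__=='__main__': find(sys.argv[1])
E
python3 parts.py 5; python3 o.py
```

```text
scene stock 224 [0.4977 0.1924 0.0483] bgr [49. 61. 69.]
scene stock 192 [0.5982 0.19   0.0448] bgr [  7.  82. 162.]
scene stock 227 [0.4937 0.3023 0.0481] bgr [95. 65. 54.]
scene stock 114 [0.6039 0.2916 0.0492] bgr [ 43.  98. 125.]
scene tray 116 [ 0.4761 -0.0604  0.0462] bgr [ 18.  89. 168.]
scene tray 65 [ 0.6071 -0.0575  0.0594] bgr [146. 157. 162.]
scene tray 162 [0.4889 0.0185 0.0483] bgr [112.  76.  52.]
top stock 149 [0.5972 0.1861 0.0501] bgr [ 40.  81. 148.]
top stock 70 [0.6023 0.2891 0.0533] bgr [ 46.  85. 108.]
top stock 204 [0.497  0.1893 0.0536] bgr [39. 41. 42.]
top stock 159 [0.4908 0.2987 0.0525] bgr [88. 52. 30.]
top tray 28 [0.6089 0.0311 0.0564] bgr [57. 64. 70.]
top tray 263 [ 0.6053 -0.0595  0.0588] bgr [85. 93. 97.]
top tray 146 [ 0.4755 -0.0629  0.0495] bgr [ 41.  88. 161.]
q [-0.53  0.17  0.37  2.11 -0.08  0.86 -1.69] tcp [463.7  30.2 202.1] appr [ 0.009 -0.001 -1.   ] ytool [-0.007 -1.     0.001] tipbox [-21.7 338.7 191.2] F [-0.1 -0.   0.5] t 6.8333
```

>>> send_rows(
  deltas=[
    {"dx":9,"dy":40,"dz":0,"rx":0,"ry":0,"rz":0},
    {"dx":18,"dy":80,"dz":-10,"rx":0,"ry":0,"rz":0},
    {"dx":27,"dy":120,"dz":-30,"rx":0,"ry":0,"rz":0},
    {"dx":33,"dy":155,"dz":-50,"rx":0,"ry":0,"rz":0},
    {"dx":33,"dy":161,"dz":-80,"rx":0,"ry":0,"rz":0},
  ],
)

```text
clock: 7.25
tcp_pos: [0.4982, 0.1917, 0.1231]
orientation: [-3.139, 0.017, -0.02]
contact_force: [1.8, 1.0, 1.4]
grip_width: 0.0595
gripper_force: 0.0
```

>>> send_rows(
  deltas=[
    {"dx":0,"dy":0,"dz":-25,"rx":0,"ry":0,"rz":0},
    {"dx":0,"dy":0,"dz":-50,"rx":0,"ry":0,"rz":0},
    {"dx":0,"dy":0,"dz":-75,"rx":0,"ry":0,"rz":0},
    {"dx":0,"dy":0,"dz":-91,"rx":0,"ry":0,"rz":0},
    {"dx":0,"dy":0,"dz":-91,"rx":0,"ry":0,"rz":0},
  ],
)

```text
clock: 7.67
tcp_pos: [0.4934, 0.1827, 0.0279]
orientation: [3.135, -0.028, 0.003]
contact_force: [-0.8, -0.6, 0.0]
grip_width: 0.0599
gripper_force: 0.0
```

```bash
python3 o.py
```

```text
q [-0.65  0.56  0.22  2.07 -0.21  0.53 -1.87] tcp [493.4 182.7  27.9] appr [ 0.002 -0.007 -1.   ] ytool [-0.018 -1.     0.007] tipbox [  7.9 491.1  16.9] F [-0.8 -0.6  0. ] t 7.6667
```

>>> send_rows(
  deltas=[
    {"dx":0,"dy":0,"dz":0,"rx":0,"ry":0,"rz":0},
    {"dx":0,"dy":0,"dz":0,"rx":0,"ry":0,"rz":0},
  ],
)

```text
clock: 7.83
tcp_pos: [0.496, 0.1843, 0.032]
orientation: [3.138, -0.028, 0.011]
contact_force: [0.4, -0.3, 0.2]
grip_width: 0.0601
gripper_force: 0.0
```

>>> send_rows(
  deltas=[
    {"dx":1,"dy":6,"dz":-1,"rx":0,"ry":0,"rz":0},
    {"dx":1,"dy":6,"dz":-1,"rx":0,"ry":0,"rz":0},
    {"dx":1,"dy":6,"dz":-1,"rx":0,"ry":0,"rz":0},
  ],
)

```text
clock: 8.08
tcp_pos: [0.4967, 0.1917, 0.031]
orientation: [3.139, -0.025, 0.011]
contact_force: [-0.0, -0.1, 0.1]
grip_width: 0.0599
gripper_force: 0.0
```

>>> send_rows(
  deltas=[
    {"dx":0,"dy":0,"dz":0,"rx":0,"ry":0,"rz":0},
    {"dx":0,"dy":0,"dz":0,"rx":0,"ry":0,"rz":0},
    {"dx":0,"dy":0,"dz":0,"rx":0,"ry":0,"rz":0},
    {"dx":0,"dy":0,"dz":0,"rx":0,"ry":0,"rz":0},
    {"dx":0,"dy":0,"dz":0,"rx":0,"ry":0,"rz":0},
  ],
  jaw=15,
  newtons=30,
)

```text
clock: 8.5
tcp_pos: [0.496, 0.1907, 0.0305]
orientation: [3.138, -0.027, 0.009]
contact_force: [-1.6, -0.0, 6.4]
grip_width: 0.0289
gripper_force: 29.4
```

```bash
python3 o.py
```

```text
q [-0.66  0.56  0.22  2.06 -0.21  0.54 -1.88] tcp [496.  190.7  30.5] appr [ 0.006 -0.003 -1.   ] ytool [-0.017 -1.     0.003] tipbox [ 10.6 499.1  19.5] F [-1.6 -0.   6.4] t 8.5
```

>>> send_rows(
  deltas=[
    {"dx":0,"dy":0,"dz":15,"rx":0,"ry":0,"rz":0},
    {"dx":0,"dy":0,"dz":40,"rx":0,"ry":0,"rz":0},
    {"dx":5,"dy":-10,"dz":70,"rx":0,"ry":0,"rz":0},
    {"dx":15,"dy":-40,"dz":90,"rx":0,"ry":0,"rz":0},
    {"dx":28,"dy":-75,"dz":90,"rx":0,"ry":0,"rz":0},
  ],
)

```text
clock: 8.92
tcp_pos: [0.5261, 0.118, 0.1239]
orientation: [-3.141, 0.019, -0.018]
contact_force: [1.0, -0.1, -1.1]
grip_width: 0.0291
gripper_force: 30.0
```

>>> send_rows(
  deltas=[
    {"dx":12,"dy":-35,"dz":0,"rx":0,"ry":0,"rz":0},
    {"dx":24,"dy":-70,"dz":0,"rx":0,"ry":0,"rz":0},
    {"dx":36,"dy":-105,"dz":0,"rx":0,"ry":0,"rz":0},
    {"dx":36,"dy":-105,"dz":0,"rx":0,"ry":0,"rz":0},
    {"dx":36,"dy":-105,"dz":0,"rx":0,"ry":0,"rz":0},
  ],
)

```text
clock: 9.33
tcp_pos: [0.5601, 0.0074, 0.1199]
orientation: [3.137, -0.036, 0.008]
contact_force: [-0.9, 0.8, -0.2]
grip_width: 0.0292
gripper_force: 30.0
```

```bash
python3 o.py; python3 - <<'E'
from h import *
s=grab('scene','s6')['frame'][110:330,200:500]
cv2.imwrite('pics/c6.png',cv2.resize(s,(750,550),interpolation=cv2.INTER_CUBIC))
E
```

```text
q [-0.36  0.45  0.3   1.96 -0.18  0.75 -1.55] tcp [560.1   7.4 119.9] appr [ 0.005 -0.005 -1.   ] ytool [-0.023 -1.     0.005] tipbox [ 74.6 315.8 108.9] F [-0.9  0.8 -0.2] t 9.3333
```

View pics/c6.png

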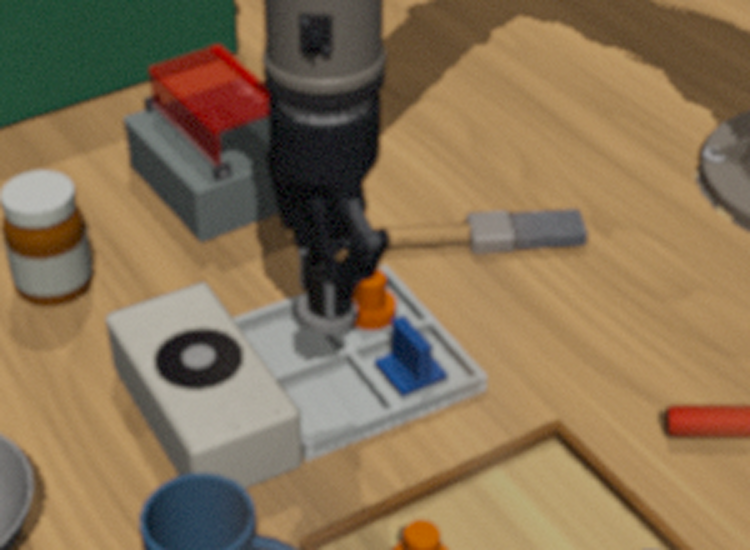

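>>> send_rows(
  deltas=[
    {"dx":0,"dy":2,"dz":-25,"rx":0,"ry":0,"rz":0},
    {"dx":0,"dy":2,"dz":-50,"rx":0,"ry":0,"rz":0},
    {"dx":0,"dy":2,"dz":-72,"rx":0,"ry":0,"rz":0},
    {"dx":0,"dy":2,"dz":-84,"rx":0,"ry":0,"rz":0},
    {"dx":0,"dy":2,"dz":-87,"rx":0,"ry":0,"rz":0},
  ],
)

```text
clock: 9.8
tcp_pos: [0.5579, 0.0143, 0.0308]
orientation: [3.138, -0.023, 0.001]
contact_force: [-0.1, -0.0, -1.9]
grip_width: 0.0291
gripper_force: 30.0
```

>>> send_rows(
  deltas=[
    {"dx":0,"dy":0,"dz":0,"rx":0,"ry":0,"rz":0},
    {"dx":0,"dy":0,"dz":0,"rx":0,"ry":0,"rz":0},
  ],
)

```text
clock: 9.97
tcp_pos: [0.5605, 0.0132, 0.0338]
orientation: [3.138, -0.026, 0.01]
contact_force: [-0.3, -0.4, -1.1]
grip_width: 0.0291
gripper_force: 30.0
```

```bash
python3 o.py
```

```text
q [-0.33  0.59  0.24  2.   -0.24  0.58 -1.51] tcp [560.5  13.2  33.8] appr [ 0.006 -0.003 -1.   ] ytool [-0.016 -1.     0.003] tipbox [ 75.1 321.7  22.8] F [-0.3 -0.4 -1.1] t 9.9667
```

>>> send_rows(
  deltas=[
    {"dx":0,"dy":-3,"dz":-1,"rx":0,"ry":0,"rz":0},
    {"dx":0,"dy":-3,"dz":-3,"rx":0,"ry":0,"rz":0},
    {"dx":0,"dy":-3,"dz":-3,"rx":0,"ry":0,"rz":0},
    {"dx":0,"dy":-3,"dz":-3,"rx":0,"ry":0,"rz":0},
  ],
)

```text
clock: 10.3
tcp_pos: [0.5602, 0.0095, 0.0305]
orientation: [3.138, -0.027, 0.01]
contact_force: [-0.1, -0.5, 0.8]
grip_width: 0.0291
gripper_force: 30.0
```

>>> send_rows(
  deltas=[
    {"dx":0,"dy":0,"dz":0,"rx":0,"ry":0,"rz":0},
    {"dx":0,"dy":0,"dz":0,"rx":0,"ry":0,"rz":0},
    {"dx":0,"dy":0,"dz":0,"rx":0,"ry":0,"rz":0},
    {"dx":0,"dy":0,"dz":12,"rx":0,"ry":0,"rz":0},
    {"dx":0,"dy":0,"dz":40,"rx":0,"ry":0,"rz":0},
  ],
  jaw=48,
)

```text
clock: 10.72
tcp_pos: [0.5575, 0.0096, 0.0683]
orientation: [3.137, -0.027, -0.001]
contact_force: [0.9, -0.7, -0.4]
grip_width: 0.0482
gripper_force: 0.0
```

>>> send_rows(
  deltas=[
    {"dx":0,"dy":0,"dz":40,"rx":0,"ry":0,"rz":0},
    {"dx":0,"dy":20,"dz":70,"rx":0,"ry":0,"rz":0},
    {"dx":5,"dy":60,"dz":80,"rx":0,"ry":0,"rz":0},
    {"dx":10,"dy":100,"dz":80,"rx":0,"ry":0,"rz":0},
    {"dx":15,"dy":140,"dz":80,"rx":0,"ry":0,"rz":0},
  ],
)

```text
clock: 11.13
tcp_pos: [0.5759, 0.1511, 0.1528]
orientation: [3.139, -0.03, 0.014]
contact_force: [0.7, -1.0, -0.1]
grip_width: 0.048
gripper_force: 0.0
```

```bash
python3 o.py; python3 parts.py 7
```

```text
q [-0.59  0.45  0.29  1.86 -0.16  0.85 -1.81] tcp [575.9 151.1 152.8] appr [ 0.009 -0.002 -1.   ] ytool [-0.019 -1.     0.002] tipbox [ 90.5 459.6 141.8] F [ 0.7 -1.  -0.1] t 11.1333
scene stock 186 [0.5985 0.1911 0.0451] bgr [  8.  88. 169.]
scene stock 219 [0.4932 0.3015 0.0477] bgr [113.  76.  60.]
scene stock 120 [0.6037 0.2904 0.0499] bgr [ 50. 112. 142.]
scene tray 59 [ 0.6069 -0.0571  0.0597] bgr [150. 160. 165.]
scene tray 43 [0.4894 0.0296 0.0481] bgr [82. 48. 28.]
scene tray 186 [0.5619 0.0112 0.0494] bgr [54. 56. 58.]
top tray 350 [ 0.6049 -0.038   0.0587] bgr [85. 93. 97.]
top tray 191 [0.5599 0.0089 0.0523] bgr [45. 46. 47.]
top tray 156 [0.4881 0.0147 0.0516] bgr [63. 37. 22.]
top tray 143 [ 0.4756 -0.0619  0.0499] bgr [ 24.  52. 104.]
```

>>> send_rows(
  deltas=[
    {"dx":5,"dy":35,"dz":0,"rx":0,"ry":0,"rz":0},
    {"dx":10,"dy":70,"dz":0,"rx":0,"ry":0,"rz":0},
    {"dx":18,"dy":105,"dz":0,"rx":0,"ry":0,"rz":0},
    {"dx":27,"dy":139,"dz":0,"rx":0,"ry":0,"rz":0},
    {"dx":27,"dy":139,"dz":-25,"rx":0,"ry":0,"rz":0},
  ],
)

```text
clock: 11.65
tcp_pos: [0.6047, 0.3, 0.1303]
orientation: [-3.135, 0.013, -0.022]
contact_force: [1.0, 1.8, 0.6]
grip_width: 0.0477
gripper_force: 0.0
```

>>> send_rows(
  deltas=[
    {"dx":0,"dy":0,"dz":-25,"rx":0,"ry":0,"rz":0},
    {"dx":0,"dy":0,"dz":-50,"rx":0,"ry":0,"rz":0},
    {"dx":0,"dy":0,"dz":-50,"rx":0,"ry":0,"rz":0},
    {"dx":0,"dy":0,"dz":-50,"rx":0,"ry":0,"rz":0},
  ],
)

```text
clock: 11.98
tcp_pos: [0.6012, 0.2879, 0.0747]
orientation: [3.136, -0.027, 0.005]
contact_force: [0.2, -0.0, 0.3]
grip_width: 0.0479
gripper_force: 0.0
```

```bash
python3 o.py
```

```text
q [-0.71  0.66  0.25  1.71 -0.2   0.8  -1.97] tcp [601.2 287.9  74.7] appr [ 0.003 -0.005 -1.   ] ytool [-0.017 -1.     0.005] tipbox [115.7 596.4  63.7] F [ 0.2 -0.   0.3] t 11.9833
```

>>> send_rows(
  deltas=[
    {"dx":1,"dy":2,"dz":-15,"rx":0,"ry":0,"rz":0},
    {"dx":1,"dy":2,"dz":-30,"rx":0,"ry":0,"rz":0},
    {"dx":1,"dy":2,"dz":-44,"rx":0,"ry":0,"rz":0},
    {"dx":1,"dy":2,"dz":-44,"rx":0,"ry":0,"rz":0},
    {"dx":1,"dy":2,"dz":-44,"rx":0,"ry":0,"rz":0},
  ],
)

```text
clock: 12.4
tcp_pos: [0.6022, 0.2901, 0.03]
orientation: [3.137, -0.027, 0.005]
contact_force: [-0.1, -0.1, 0.7]
grip_width: 0.0484
gripper_force: 0.0
```

```bash
python3 o.py; python3 - <<'E'
from h import *
s=grab('scene','s8')['frame'][270:420,320:520]
cv2.imwrite('pics/c7.png',cv2.resize(s,(700,525),interpolation=cv2.INTER_CUBIC))
E
```

```text
q [-0.7   0.72  0.23  1.72 -0.22  0.72 -1.96] tcp [602.2 290.1  30. ] appr [ 0.003 -0.005 -1.   ] ytool [-0.017 -1.     0.005] tipbox [116.7 598.6  19. ] F [-0.1 -0.1  0.7] t 12.4
```

View pics/c7.png

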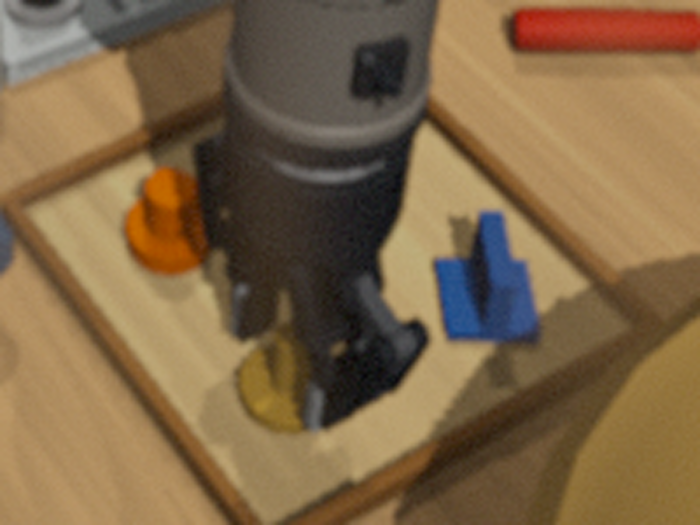

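The shaft stands between the fingers, so I close on it.

>>> send_rows(
  deltas=[
    {"dx":0,"dy":0,"dz":3,"rx":0,"ry":0,"rz":0},
    {"dx":0,"dy":0,"dz":3,"rx":0,"ry":0,"rz":0},
    {"dx":0,"dy":0,"dz":3,"rx":0,"ry":0,"rz":0},
    {"dx":0,"dy":0,"dz":3,"rx":0,"ry":0,"rz":0},
    {"dx":0,"dy":0,"dz":3,"rx":0,"ry":0,"rz":0},
  ],
  jaw=5,
  newtons=35,
)

```text
clock: 12.87
tcp_pos: [0.6037, 0.2909, 0.0353]
orientation: [3.139, -0.027, 0.011]
contact_force: [-1.5, 0.4, 5.8]
grip_width: 0.015
gripper_force: 34.2
```

```bash
python3 o.py
```

```text
q [-0.7   0.71  0.23  1.72 -0.22  0.73 -1.96] tcp [603.7 290.9  35.3] appr [ 0.007 -0.003 -1.   ] ytool [-0.017 -1.     0.003] tipbox [118.3 599.4  24.3] F [-1.5  0.4  5.8] t 12.8667
```

>>> send_rows(
  deltas=[
    {"dx":0,"dy":0,"dz":15,"rx":0,"ry":0,"rz":0},
    {"dx":0,"dy":0,"dz":40,"rx":0,"ry":0,"rz":0},
    {"dx":0,"dy":-10,"dz":75,"rx":0,"ry":0,"rz":0},
    {"dx":-5,"dy":-40,"dz":95,"rx":0,"ry":0,"rz":0},
    {"dx":-10,"dy":-80,"dz":95,"rx":0,"ry":0,"rz":0},
  ],
)

```text
clock: 13.28
tcp_pos: [0.5956, 0.2152, 0.1349]
orientation: [-3.139, 0.018, -0.022]
contact_force: [1.2, -0.8, -1.5]
grip_width: 0.0145
gripper_force: 34.3
```

>>> send_rows(
  deltas=[
    {"dx":-6,"dy":-40,"dz":0,"rx":0,"ry":0,"rz":0},
    {"dx":-12,"dy":-80,"dz":0,"rx":0,"ry":0,"rz":0},
    {"dx":-18,"dy":-120,"dz":0,"rx":0,"ry":0,"rz":0},
    {"dx":-24,"dy":-160,"dz":0,"rx":0,"ry":0,"rz":0},
    {"dx":-30,"dy":-200,"dz":0,"rx":0,"ry":0,"rz":0},
  ],
)

```text
clock: 13.7
tcp_pos: [0.5623, 0.0089, 0.13]
orientation: [3.138, -0.026, 0.009]
contact_force: [0.5, -0.2, -0.8]
grip_width: 0.0148
gripper_force: 34.3
```

>>> send_rows(
  deltas=[
    {"dx":-5,"dy":-38,"dz":0,"rx":0,"ry":0,"rz":0},
    {"dx":-7,"dy":-76,"dz":0,"rx":0,"ry":0,"rz":0},
    {"dx":-7,"dy":-76,"dz":0,"rx":0,"ry":0,"rz":0},
    {"dx":-7,"dy":-76,"dz":0,"rx":0,"ry":0,"rz":0},
  ],
)

```text
clock: 14.03
tcp_pos: [0.5555, -0.0688, 0.13]
orientation: [3.137, -0.036, 0.009]
contact_force: [0.1, 0.8, -1.6]
grip_width: 0.0149
gripper_force: 34.3
```

```bash
python3 o.py
```

```text
q [-0.23  0.43  0.31  1.96 -0.18  0.77 -1.42] tcp [555.5 -68.8 130. ] appr [ 0.006 -0.004 -1.   ] ytool [-0.023 -1.     0.004] tipbox [ 70.  239.7 119. ] F [ 0.1  0.8 -1.6] t 14.0333
```

>>> send_rows(
  deltas=[
    {"dx":0,"dy":1,"dz":-25,"rx":0,"ry":0,"rz":0},
    {"dx":0,"dy":1,"dz":-50,"rx":0,"ry":0,"rz":0},
    {"dx":0,"dy":1,"dz":-75,"rx":0,"ry":0,"rz":0},
    {"dx":0,"dy":1,"dz":-90,"rx":0,"ry":0,"rz":0},
    {"dx":0,"dy":1,"dz":-92,"rx":0,"ry":0,"rz":0},
  ],
)

```text
clock: 14.45
tcp_pos: [0.5547, -0.0623, 0.035]
orientation: [3.139, -0.023, 0.003]
contact_force: [-0.5, 0.8, 0.3]
grip_width: 0.0149
gripper_force: 34.9
```

>>> send_rows(
  deltas=[
    {"dx":0,"dy":0,"dz":0,"rx":0,"ry":0,"rz":0},
    {"dx":0,"dy":0,"dz":0,"rx":0,"ry":0,"rz":0},
  ],
)

```text
clock: 14.62
tcp_pos: [0.5567, -0.0636, 0.038]
orientation: [3.138, -0.025, 0.01]
contact_force: [-0.5, -0.8, -0.8]
grip_width: 0.0148
gripper_force: 34.9
```

>>> send_rows(
  deltas=[
    {"dx":0,"dy":-3,"dz":-1,"rx":0,"ry":0,"rz":0},
    {"dx":0,"dy":-4,"dz":-3,"rx":0,"ry":0,"rz":0},
    {"dx":0,"dy":-4,"dz":-3,"rx":0,"ry":0,"rz":0},
    {"dx":0,"dy":-4,"dz":-3,"rx":0,"ry":0,"rz":0},
  ],
)

```text
clock: 14.95
tcp_pos: [0.5567, -0.0689, 0.0348]
orientation: [3.137, -0.028, 0.011]
contact_force: [-0.6, -0.9, 2.2]
grip_width: 0.0148
gripper_force: 35.1
```

>>> send_rows(
  deltas=[
    {"dx":0,"dy":0,"dz":0,"rx":0,"ry":0,"rz":0},
    {"dx":0,"dy":0,"dz":0,"rx":0,"ry":0,"rz":0},
    {"dx":0,"dy":0,"dz":0,"rx":0,"ry":0,"rz":0},
    {"dx":0,"dy":0,"dz":12,"rx":0,"ry":0,"rz":0},
    {"dx":0,"dy":0,"dz":40,"rx":0,"ry":0,"rz":0},
  ],
  jaw=36,
)

```text
clock: 15.37
tcp_pos: [0.5534, -0.068, 0.0722]
orientation: [3.138, -0.026, -0.002]
contact_force: [-0.7, -0.8, 0.6]
grip_width: 0.0359
gripper_force: 0.0
```

>>> send_rows(
  deltas=[
    {"dx":0,"dy":0,"dz":40,"rx":0,"ry":0,"rz":0},
    {"dx":-20,"dy":0,"dz":75,"rx":0,"ry":0,"rz":0},
    {"dx":-50,"dy":0,"dz":95,"rx":0,"ry":-4,"rz":0},
    {"dx":-80,"dy":0,"dz":110,"rx":0,"ry":-8,"rz":0},
    {"dx":-115,"dy":-15,"dz":120,"rx":0,"ry":-11,"rz":0},
  ],
  jaw=0,
)

```text
clock: 15.78
tcp_pos: [0.4413, -0.0815, 0.1962]
orientation: [3.125, -0.022, 0.32]
contact_force: [-0.4, -1.4, 1.8]
grip_width: 0.0
gripper_force: 0.0
```

```bash
python3 o.py; python3 parts.py 9;python3 - <<'E'
from h import *
s=load('s9')['frame'][110:290,230:470]; t=load('t9')['frame'][180:340,280:540]
cv2.imwrite('pics/c8.png',np.vstack([cv2.resize(x,(440,300),interpolation=cv2.INTER_CUBIC) for x in(s,t)]))
E
```

```text
q [-0.29  0.05  0.36  2.28 -0.05  0.61 -1.48] tcp [441.3 -81.5 196.2] appr [ 0.203 -0.002 -0.979] ytool [-0.014 -1.    -0.001] tipbox [-42.  226.9 185.4] F [-0.4 -1.4  1.8] t 15.7833
scene stock 185 [0.5984 0.1905 0.0456] bgr [  6.  87. 168.]
scene stock 223 [0.493  0.3014 0.047 ] bgr [107.  69.  52.]
scene tray 113 [ 0.4765 -0.0598  0.0455] bgr [ 18.  88. 166.]
scene tray 62 [ 0.6068 -0.054   0.0586] bgr [142. 153. 158.]
scene tray 68 [ 0.556  -0.067   0.0498] bgr [ 56. 107. 134.]
scene tray 163 [0.4888 0.0179 0.048 ] bgr [100.  69.  50.]
scene tray 191 [0.5613 0.0117 0.0488] bgr [56. 59. 61.]
top stock 146 [0.597  0.1865 0.0497] bgr [ 40.  83. 147.]
top stock 162 [0.4905 0.2992 0.0523] bgr [100.  59.  34.]
top tray 355 [ 0.6047 -0.0351  0.0586] bgr [78. 86. 90.]
top tray 191 [0.5601 0.0089 0.0529] bgr [40. 42. 42.]
top tray 61 [ 0.5562 -0.0697  0.0542] bgr [ 56. 101. 128.]
top tray 153 [0.4881 0.0147 0.0529] bgr [85. 50. 28.]
top tray 142 [ 0.4754 -0.0628  0.0501] bgr [ 39.  85. 156.]
```

View pics/c8.png

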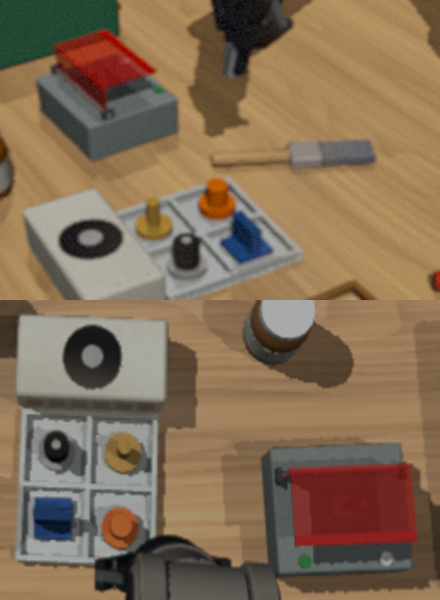

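All four bays are filled and the guard is shut. Next I go to the -y half of the lip.

>>> send_rows(
  deltas=[
    {"dx":-6,"dy":-40,"dz":0,"rx":0,"ry":0,"rz":0},
    {"dx":-12,"dy":-80,"dz":0,"rx":0,"ry":0,"rz":0},
    {"dx":-18,"dy":-120,"dz":0,"rx":0,"ry":0,"rz":0},
    {"dx":-20,"dy":-160,"dz":0,"rx":0,"ry":0,"rz":0},
    {"dx":-20,"dy":-200,"dz":0,"rx":0,"ry":0,"rz":0},
  ],
)

```text
clock: 16.3
tcp_pos: [0.4201, -0.2851, 0.1949]
orientation: [3.125, -0.027, 0.311]
contact_force: [1.0, 1.7, 0.9]
grip_width: 0.0002
gripper_force: 0.0
```

>>> send_rows(
  deltas=[
    {"dx":0,"dy":-35,"dz":0,"rx":0,"ry":0,"rz":0},
    {"dx":0,"dy":-65,"dz":-5,"rx":0,"ry":0,"rz":0},
    {"dx":0,"dy":-70,"dz":-20,"rx":0,"ry":0,"rz":0},
    {"dx":0,"dy":-70,"dz":-40,"rx":0,"ry":0,"rz":0},
    {"dx":0,"dy":-70,"dz":-50,"rx":0,"ry":0,"rz":0},
  ],
)

```text
clock: 16.72
tcp_pos: [0.4201, -0.3536, 0.1428]
orientation: [3.126, -0.03, 0.307]
contact_force: [-0.0, -0.5, -0.5]
grip_width: 0.0004
gripper_force: 0.0
```

```bash
python3 o.py
```

```text
q [ 0.26  0.36  0.47  2.08 -0.49  0.64 -0.5 ] tcp [ 420.1 -353.6  142.8] appr [ 0.194 -0.003 -0.981] ytool [-0.019 -1.    -0.001] tipbox [-63.3 -45.2 132. ] F [-0.  -0.5 -0.5] t 16.7167
```

>>> send_rows(
  deltas=[
    {"dx":2,"dy":0,"dz":-20,"rx":0,"ry":0,"rz":0},
    {"dx":4,"dy":1,"dz":-40,"rx":0,"ry":0,"rz":0},
    {"dx":4,"dy":2,"dz":-55,"rx":0,"ry":0,"rz":0},
    {"dx":4,"dy":2,"dz":-61,"rx":0,"ry":0,"rz":0},
    {"dx":4,"dy":2,"dz":-61,"rx":0,"ry":0,"rz":0},
  ],
)

```text
clock: 17.13
tcp_pos: [0.4245, -0.3503, 0.0821]
orientation: [-3.126, 0.026, -0.306]
contact_force: [-0.3, -0.0, 0.3]
grip_width: 0.0001
gripper_force: 0.0
```

```bash
python3 o.py
```

```text
q [ 0.34  0.46  0.38  2.11 -0.61  0.52 -0.4 ] tcp [ 424.5 -350.3   82.1] appr [ 0.194 -0.002 -0.981] ytool [-0.017 -1.    -0.002] tipbox [-58.9 -41.8  71.3] F [-0.3 -0.   0.3] t 17.1333
```

Same lift as before, mirrored.

>>> send_rows(
  deltas=[
    {"dx":10,"dy":0,"dz":-2,"rx":0,"ry":0,"rz":0},
    {"dx":17,"dy":0,"dz":2,"rx":0,"ry":0,"rz":0},
    {"dx":23,"dy":0,"dz":12,"rx":0,"ry":0,"rz":0},
    {"dx":30,"dy":0,"dz":21,"rx":0,"ry":0,"rz":0},
    {"dx":38,"dy":0,"dz":28,"rx":0,"ry":0,"rz":0},
  ],
)

```text
clock: 17.55
tcp_pos: [0.4638, -0.3514, 0.1126]
orientation: [3.124, -0.027, 0.31]
contact_force: [-1.0, -0.2, -1.5]
grip_width: 0.0003
gripper_force: 1.2
```

>>> send_rows(
  deltas=[
    {"dx":12,"dy":0,"dz":0,"rx":0,"ry":0,"rz":0},
    {"dx":21,"dy":0,"dz":-8,"rx":0,"ry":0,"rz":0},
    {"dx":21,"dy":0,"dz":-20,"rx":0,"ry":0,"rz":0},
    {"dx":21,"dy":0,"dz":-25,"rx":0,"ry":0,"rz":0},
    {"dx":21,"dy":5,"dz":-25,"rx":0,"ry":0,"rz":0},
  ],
)

```text
clock: 17.97
tcp_pos: [0.4841, -0.3463, 0.0848]
orientation: [3.125, -0.028, 0.307]
contact_force: [-1.0, -0.8, -0.7]
grip_width: 0.0002
gripper_force: 0.0
```

```bash
python3 o.py; python3 - <<'E'
from h import *
s=grab('scene','s10')['frame'][110:220,230:380]
cv2.imwrite('pics/c9.png',cv2.resize(s,(750,550),interpolation=cv2.INTER_CUBIC))
E
```

```text
q [ 0.26  0.51  0.4   2.02 -0.59  0.56 -0.5 ] tcp [ 484.1 -346.3   84.8] appr [ 0.195 -0.003 -0.981] ytool [-0.018 -1.    -0.   ] tipbox [  0.7 -37.8  74. ] F [-1.  -0.8 -0.7] t 17.9667
```

View pics/c9.png

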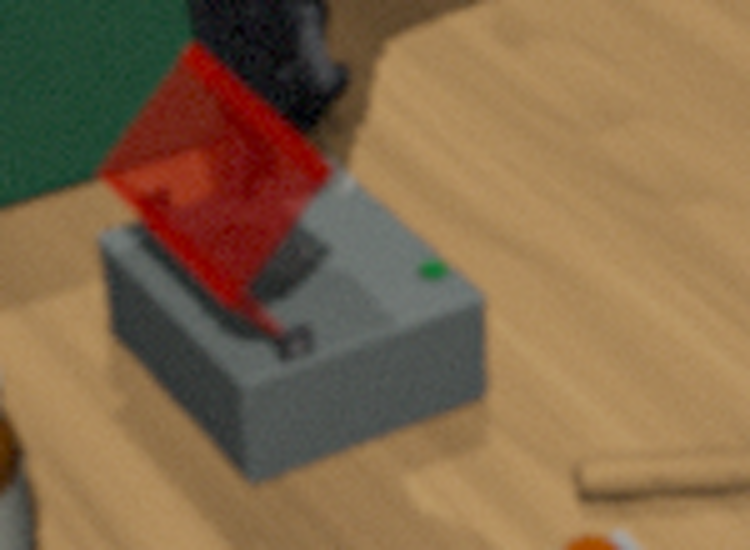

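>>> send_rows(
  deltas=[
    {"dx":0,"dy":8,"dz":0,"rx":0,"ry":0,"rz":0},
    {"dx":0,"dy":16,"dz":0,"rx":0,"ry":0,"rz":0},
    {"dx":0,"dy":24,"dz":0,"rx":0,"ry":0,"rz":0},
    {"dx":0,"dy":31,"dz":0,"rx":0,"ry":0,"rz":0},
    {"dx":0,"dy":33,"dz":0,"rx":0,"ry":0,"rz":0},
  ],
)

```text
clock: 18.43
tcp_pos: [0.484, -0.3142, 0.0866]
orientation: [3.12, -0.028, 0.311]
contact_force: [-1.7, -8.2, -2.4]
grip_width: 0.0001
gripper_force: 3.3
```

>>> send_rows(
  deltas=[
    {"dx":0,"dy":2,"dz":0,"rx":0,"ry":0,"rz":0},
    {"dx":0,"dy":4,"dz":0,"rx":0,"ry":0,"rz":0},
    {"dx":0,"dy":4,"dz":0,"rx":0,"ry":0,"rz":0},
  ],
)

```text
clock: 18.68
tcp_pos: [0.4839, -0.3136, 0.0872]
orientation: [3.116, -0.032, 0.313]
contact_force: [-1.1, -12.3, -2.1]
grip_width: -0.0002
gripper_force: 5.1
```

```bash
python3 o.py
```

```text
q [ 0.19  0.48  0.41  2.07 -0.59  0.52 -0.55] tcp [ 483.9 -313.6   87.2] appr [ 0.199 -0.012 -0.98 ] ytool [-0.022 -1.     0.008] tipbox [ 0.6 -5.2 76.4] F [ -1.1 -12.3  -2.1] t 18.6833
```

>>> send_rows(
  deltas=[
    {"dx":0,"dy":-12,"dz":0,"rx":0,"ry":0,"rz":0},
    {"dx":-15,"dy":-20,"dz":0,"rx":0,"ry":0,"rz":0},
    {"dx":-30,"dy":-25,"dz":0,"rx":0,"ry":0,"rz":0},
    {"dx":-45,"dy":-25,"dz":0,"rx":0,"ry":0,"rz":0},
    {"dx":-62,"dy":-25,"dz":0,"rx":0,"ry":0,"rz":0},
  ],
)

```text
clock: 19.1
tcp_pos: [0.4218, -0.3335, 0.086]
orientation: [3.125, -0.026, 0.31]
contact_force: [-1.2, -0.7, 0.7]
grip_width: 0.0001
gripper_force: 0.0
```

>>> send_rows(
  deltas=[
    {"dx":-8,"dy":0,"dz":10,"rx":0,"ry":0,"rz":0},
    {"dx":-10,"dy":0,"dz":40,"rx":0,"ry":0,"rz":0},
    {"dx":-15,"dy":0,"dz":75,"rx":0,"ry":4,"rz":0},
    {"dx":-25,"dy":0,"dz":105,"rx":0,"ry":8,"rz":0},
    {"dx":-35,"dy":0,"dz":130,"rx":0,"ry":11,"rz":0},
  ],
)

```text
clock: 19.52
tcp_pos: [0.3873, -0.3339, 0.2185]
orientation: [3.137, -0.026, 0.005]
contact_force: [1.3, -0.7, -0.0]
grip_width: 0.0001
gripper_force: 0.0
```

>>> send_rows(
  deltas=[
    {"dx":-20,"dy":-20,"dz":0,"rx":0,"ry":0,"rz":0},
    {"dx":-40,"dy":-40,"dz":0,"rx":0,"ry":0,"rz":0},
    {"dx":-60,"dy":-60,"dz":0,"rx":0,"ry":0,"rz":0},
    {"dx":-80,"dy":-80,"dz":0,"rx":0,"ry":0,"rz":0},
    {"dx":-100,"dy":-90,"dz":0,"rx":0,"ry":0,"rz":0},
  ],
)

```text
clock: 19.93
tcp_pos: [0.2863, -0.4253, 0.2163]
orientation: [3.138, -0.026, 0.009]
contact_force: [-0.6, 0.4, 0.9]
grip_width: 0.0002
gripper_force: 0.0
```

```bash
python3 o.py; python3 - <<'E'
from h import *
for i in range(50): r.grab_frame('scene')
print(r.get_obs()['clock'])
E
python3 parts.py 11; python3 - <<'E'
from h import *
s=load('s11')['frame'][110:220,230:380]; t=load('t11')['frame'][235:345,420:570]
cv2.imwrite('pics/c10.png',np.vstack([cv2.resize(x,(409,300),interpolation=cv2.INTER_CUBIC) for x in(s,t)]))
for a,b in(('s11','scene0'),('t11','top0')):
    q=cloud(load(a));p=cloud(load(b)); 
    for nm,(x0,x1,y0,y1) in dict(mug=(.6,.8,.08,.22),jar=(.58,.75,-.36,-.2)).items():
        print(a,nm,[np.nanmean(c[(c[...,2]>.06)&(c[...,0]>x0)&(c[...,0]<x1)&(c[...,1]>y0)&(c[...,1]<y1)],0).round(4) for c in(q,p)])
E
```

```text
q [ 0.28  0.28  0.69  2.01 -0.22  0.93 -0.5 ] tcp [ 286.3 -425.3  216.3] appr [ 0.006 -0.004 -1.   ] ytool [-0.017 -1.     0.004] tipbox [-199.2 -116.9  205.3] F [-0.6  0.4  0.9] t 19.9333
22.4333
scene stock 185 [0.5989 0.1907 0.045 ] bgr [  7.  85. 164.]
scene stock 227 [0.4939 0.3013 0.0479] bgr [103.  69.  53.]
scene tray 116 [ 0.4758 -0.0606  0.046 ] bgr [ 14.  83. 160.]
scene tray 64 [ 0.6069 -0.0582  0.059 ] bgr [139. 150. 155.]
scene tray 73 [ 0.5568 -0.066   0.0495] bgr [ 54. 104. 130.]
scene tray 163 [0.4887 0.0182 0.0477] bgr [106.  70.  48.]
scene tray 186 [0.5623 0.0109 0.0489] bgr [54. 57. 59.]
top stock 147 [0.5973 0.1863 0.0507] bgr [ 39.  81. 143.]
top stock 161 [0.4907 0.2992 0.053 ] bgr [97. 57. 33.]
top tray 347 [ 0.6049 -0.038   0.0587] bgr [75. 83. 87.]
top tray 192 [0.5603 0.009  0.0527] bgr [39. 40. 41.]
top tray 61 [ 0.5557 -0.0694  0.0549] bgr [ 55.  98. 125.]
top tray 154 [0.4882 0.0147 0.0522] bgr [97. 57. 33.]
top tray 146 [ 0.4756 -0.0628  0.0501] bgr [ 38.  82. 151.]
s11 mug [array([0.7326, 0.1341, 0.0761]), array([0.7324, 0.1341, 0.076 ])]
s11 jar [array([ 0.6891, -0.2413,  0.0862]), array([ 0.6892, -0.2415,  0.0865])]
t11 mug [array([0.7272, 0.1311, 0.0802]), array([0.7268, 0.1313, 0.0804])]
t11 jar [array([ 0.6784, -0.2507,  0.0935]), array([ 0.6783, -0.2506,  0.0932])]
```

View pics/c10.png

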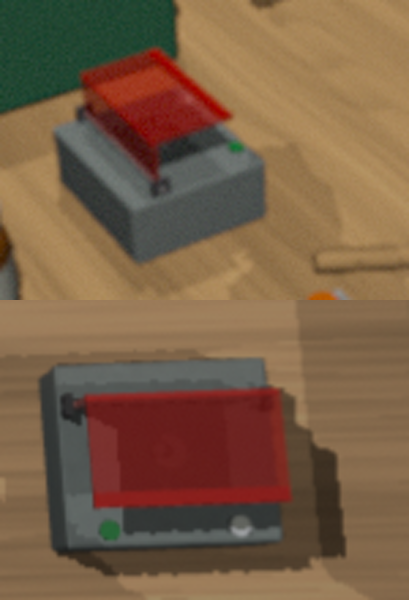

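```bash
python3 - <<'E'
from h import *
L=[cv2.resize(cv2.convertScaleAbs(load(t)['frame'][262:318,440:540],alpha=2.2),(560,196*100//62),interpolation=cv2.INTER_CUBIC)[:190] for t in('top0','t9','t11')]
cv2.imwrite('pics/c11.png',np.vstack(L))
b=load('top0');
for t in('t9','t11'):
    D=np.abs(load(t)['frame'].astype(int)-b['frame']).sum(2)[262:318,440:540]; print(t,D.mean().round(1),(D>40).sum())
for y in(.017,-.017): print(proj(b,[.4855,-.3085+y,.096]))
E
```

```text
t9 9.0 0
t11 3.0 0
[[476.6864828  288.36631999]]
[[495.19024373 287.87019404]]
```

View pics/c11.png

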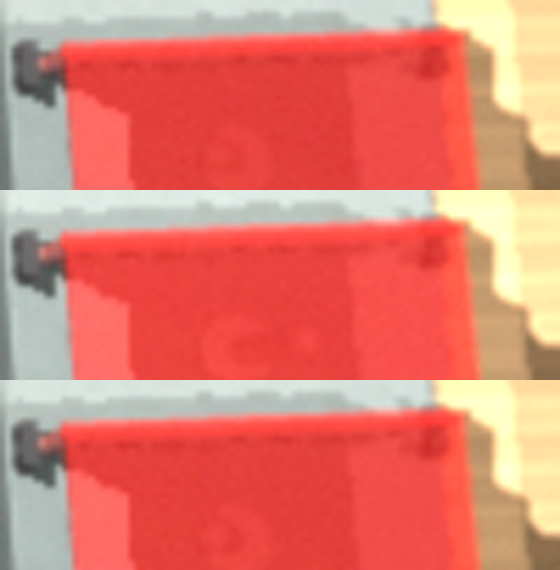

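The toggle's ball sits at crop x≈215 in the first and last frames (ON). In the middle frame it had moved to x≈308 (OFF), so the switching worked both ways. The guard is shut, and the mug and jar have not moved.

```bash
python3 -c "
from bench import r
print(r.hand_in())"
```

```text
the job is handed in; nothing more can be done
None
```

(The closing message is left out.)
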